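Switch on the dust extractor at its guarded toggle

TASK

Start the dust extractor at the switch board, pushing gently: push the wide guard up by its tab and right back until it stays open, and only then push the paddle toggle beneath it over to the back, to on. Then tip the guard forward again so that it drops fully shut over the toggle. Leave the switch with the slim guard, the rotary switch and everything lying about as they are; nothing is to be picked up.

Things in the scene. Friction and masses are not known exactly. Their poses are not given: they have to be found in the camera images.
- board: Plywood board, 200 (x) x 380 (y) x 18 mm, fixed on the bench and carrying three like switch boxes in a row along y, 120 mm apart, in an order that varies. Origin: centre of its underside; x from its front (robot side) to its back.
- wide_box: The extractor's switch box, the one with the wide (56 mm) sheet-steel guard: die-cast box 120 (x) x 90 (y) x 65 mm, fixed on the board. Origin: centre of its underside, 18 mm above the bench; z up, x from its front (robot side) to its back, y to its left. Its flat top, the panel, is at z +65 mm; a small pilot lamp stands 8 mm above the panel at x -50, y +26 mm.
- wide_hinge (a point): Middle of the guard's hinge axis: in the box frame x +22, y 0, z +72 mm (7 mm above the panel); fixed. The axis runs along the box's y.
- wide_guard (a joint): Angle of the wide guard about its hinge: 0 shut, 1.45 open against its stop; its front end goes up, then back. Steel, about 150 g, free to swing: gravity shuts it below about 0.8 rad and keeps it open against the stop above that. Lift the tab along an arc about the hinge (up as well as back); a level push jams. Starts shut.
- wide_hood (a point): Middle of the top face of the wide guard; moves with it. The guard is a hood of 3 mm sheet: top, front and two cheeks, 56 mm wide. Shut, measured from the hinge, its top is at z +41 mm, its front face at x -48 mm, the front's lower edge at z +14 mm. Open, it stands nearly upright, its outer face 35 to 41 mm behind the hinge and up to 53 mm above it.
- wide_tab (a point): Middle of the outer edge of the wide guard's finger tab; moves with the guard. The tab, 48 mm wide and 26 mm long, stands up and out (60 degrees from level) from the top front edge. Shut, its edge is 61 mm in front of the hinge and 62 mm above it, 69 mm above the panel; open, 54 mm behind and 68 mm above the hinge.
- wide_toggle (a joint): Angle of the extractor's toggle: 0 off (leaning 0.42 rad to the front), 0.84 on (leaning as far to the back). Its pivot is in the box frame at x -2, y 0, z +70 mm (5 mm above the panel), its axis along the box's y. It snaps over its upright middle (0.42) and needs about 3 N at its tip, more lower down. Starts off.
- wide_tip (a point): Middle of the top end of the toggle, 32 mm from its pivot; off, 15 mm in front of the box's origin and 99 mm above it. The toggle is a black flat paddle 22 mm wide (y), 8 mm thick and 20 mm tall on a 9 mm steel stem.
- slim_box: The next switch box, of the same size and frame, with a slim guard 34 mm wide of the same height and length over a thin bat toggle. To be left alone.
- slim_guard (a joint): Angle of the slim guard, 0 shut to 1.45 open. Stays shut.
- slim_toggle (a joint): Angle of the bat toggle under the slim guard, 0 off to 0.84 on. Stays off.
- rotary_box: The third box, of the same size and frame, with a black rotary switch and no guard; the knob's top is 100 mm above the origin. To be left alone.
- rotary (a joint): Angle of the rotary switch, 0 as found to 1.57. Not to be turned.
- spanner: Loose flat steel router spanner, about 140 x 36 x 6 mm, lying on the front strip of the board. A bystander; origin on its underside, 14 mm from its middle towards the closed end.
- pencil: Loose carpenter's pencil, 172 x 13 x 7 mm, lying on the front strip of the board. A bystander; origin at the middle of its underside.
- glue_bottle: Loose white glue bottle with nozzle, 66 mm across, 178 mm tall, standing on the bench. A bystander; origin at the middle of its underside.
- tin: Loose tin, 86 mm across, 95 mm tall, standing on the bench. A bystander; origin at the middle of its underside.
- sanding_block: Loose cork sanding block, 115 x 65 x 32 mm. A bystander; origin at the middle of its underside.
- tape: Loose roll of paper tape, 100 mm across, 25 mm high, lying flat. A bystander; origin at the middle of its underside.
- chisel: Loose wood chisel, 266 mm long, lying on the bench. A bystander; origin on its underside near where handle and blade meet.

How it is judged:
By the outcome, as a careful person would: the job done as asked, in the order asked, and still so for the second after the job is handed in, with the robot touching nothing.
It also fails if it takes over 59 s, if anything falls off the work surface, if the arm or the gripper's body presses on something with over 40 N, if the wrist force passes 120 N, or if a joint passes its speed limit or range.

ROBOT

A 6-joint arm with a two-finger parallel gripper is mounted at the origin on the work surface. World frame = base frame: x ahead of the robot, y to its left, z up, the work surface at z = 0. Lengths are in m, angles in rad, forces in N, time in s.
With the tool pointing down it reaches from about 0.35 to 0.975 m from the base axis. Payload 4.9 kg.
Tool frame: the origin (TCP) lies at the very end of the fingers, on their centre line; the grasp point (between the pads) lies 19 mm behind it; z points along the fingers, y is the line along which they close (so a half turn about z gives the same grasp; the last joint's range is limited). The gripper opens to 85 mm and grips with 20 to 120 N. Pads are 22 mm wide; open, the fingers measure 114 mm over their backs; the gripper's body (76 mm by 85 mm) begins 54 mm behind the grasp point. The pads swing forward as they close: fully open they stand 13 mm farther back than shut.
Start: joints at [-1.299, 0.053, 1.613, -0, 1.476, -0.119], TCP at [0.238, -0.578, 0.231] pointing down, gripper open.
Joint ranges: [-3.01, 3.01], [-1.01, 2.22], [0.06, 2.58], [-1.02, 4.17], [0.09, 2.62], [-3.14, 3.14]. Speed limits (rad/s): [2.57, 2.57, 3.14, 3.14, 3.14, 3.14].

INTERFACE

Orientations are given as a unit quaternion [w, x, y, z].
In Python, from plant import manip gives the robot as it stands.
- The arm moves only by the tool play_rows, never from a script. Its argument "series" is a list that holds one entry, the list of rows, each a list of 7 numbers: the shift along the world's x, y, z in m, then the turn, a rotation vector about the world's x, y, z in degrees, then the opening, from 0 (shut) to 1 (fully open). In form: [[[dx, dy, dz, rx, ry, rz, grip], ...]]. A call has 1 to 10 rows; each row shifts and turns the commanded pose from where the row before left it; what a row does not reach is not made up. A row lasts 1/10 s, in which the tool goes at most 50 mm and 8.59 degrees, less where a joint would pass 70% of its speed; a pose out of reach is approached as far as the arm can. A call with a gripper value outside its range is refused whole. The fingers move at their own pace and stop on an object; the grip force is fixed at half the most. Time passes only in rows, so rows that do not move let the fingers close. It gives the time, the measured TCP pose, the force, the opening and the grip force at its end, in the units of the state.
- manip.state(): the state, without advancing time (a new reading comes with each control period).
- manip.grab_frame(name): name is "side" or "top" or "wrist"; returns a dict with "frame" (384x512x3 uint8, blue, green, red), "mtx" (3x3 intrinsics, pixels), "k1" (the pictures are not rectified: a ray, as slopes to the right and down, at radius r is drawn at 1 + k1 r^2 times it, then the intrinsics apply), "R" (3x3) and "t" (3): a world point X has camera coordinates R X + t. Camera axes: x right, y down, z forward; pixel columns grow to the right and rows downward; lengths in m; the calibration is good to about 2 mm. A picture is of the moment at which its call begins. There is no depth.
- manip.job_done(): hands the job in; it is judged then, once.
The state is a dict: "time": time; "joint_pos": joint angles; "joint_vel": joint speeds; "joint_efforts": joint torques, N m; "tool_pos": TCP position; "tool_rot": TCP orientation; "contact_force": force on the tool from outside, world axes, zero at the start; "ft_torque": the same for the moment, N m; "gripper_width": opening from 0.0 (shut) to 1.0 (fully open); "grasp_force": force on a finger pad.
Only numpy, scipy, OpenCV 4.12 (cv2) and the standard library are available. Lean on these libraries where they do the work, as an engineer would, in place of code of your own. Each camera call takes 0.05 s, during which the arm holds its last target. There are 200 camera calls.

## Working session

There is one attempt and no reset: what is moved stays moved. The work goes in short steps, Python scripts to look and compute and a tool call to move; the robot and the scene stay as the last step left them, time stands still between calls to the robot, and variables do not carry over. Pictures are saved under pics/ and viewed, at most 10 in all, crops included, and the job is handed in when it is done.

Besides the shell and the picture viewer there is one more tool, called after "Emit:" as name(argument=value, ...), one argument or row to a line, values as JSON. play_rows: Moves the arm, as the interface text tells. Its arguments: {"type":"object","properties":{"series":{"type":"array"}},"required":["series"]}

```bash
mkdir -p pics
cat > h.py <<'E'
import numpy as np, cv2, pickle
from plant import manip
def grab(n,f):
    d=manip.grab_frame(n); pickle.dump(d,open(f'pics/{f}.pkl','wb')); return d
def ray(d,u,v):
    d=pickle.load(open(f'pics/{d}.pkl','rb')) if isinstance(d,str) else d
    K=np.array(d['mtx']);R=np.array(d['R']);t=np.array(d['t'])
    p=cv2.undistortPoints(np.array([[[u,v]]],float),K,np.array([d['k1'],0,0,0.]))[0,0]
    return -R.T@t, R.T@np.array([p[0],p[1],1])
def atz(d,u,v,z):
    c,r=ray(d,u,v); return c+r*(z-c[2])/r[2]
def proj(d,X):
    d=pickle.load(open(f'pics/{d}.pkl','rb')) if isinstance(d,str) else d
    R=np.array(d['R']);t=np.array(d['t'])
    return cv2.projectPoints(np.atleast_2d(np.array(X,float)),cv2.Rodrigues(R)[0],t,np.array(d['mtx']),np.array([d['k1'],0,0,0.]))[0][:,0]
E
python3 - <<'E'
from h import *
a=grab('top','top0');b=grab('side','side0')
for n,d in(('top',a),('side',b)):
    cv2.imwrite(f'pics/{n}0.png',cv2.resize(d['frame'],(768,576),interpolation=cv2.INTER_CUBIC))
    print(n,-np.array(d['R']).T@d['t'],np.array(d['R'])[2])
print(manip.state())
E
```

```text
top [0.37678428 0.01349631 0.92741155] [ 0.19048531 -0.0292408  -0.98125446]
side [0.31183035 0.61355057 0.85651167] [ 0.23143431 -0.61302059 -0.75540976]
{'time': 0.1, 'joint_pos': array([-1.29904191e+00,  5.32976780e-02,  1.61412924e+00, -2.72999975e-06,
        1.47598894e+00, -1.18996117e-01]), 'joint_vel': array([ 7.18730590e-05, -1.35115095e-03, -3.46950623e-03,  1.76860779e-03,
        9.83807142e-04, -1.06975991e-03]), 'joint_efforts': array([ 2.77374471e-05, -3.94901204e+01, -3.71364069e+01, -2.51334143e-05,
        3.88001004e-03,  2.69553681e-05]), 'tool_pos': array([ 0.23790515, -0.57735657,  0.23019811]), 'tool_rot': array([-9.08842825e-04,  9.80974453e-01,  1.94134725e-01, -7.09146706e-05]), 'contact_force': array([-0.0072376 , -0.52762724, -0.289748  ]), 'ft_torque': array([-0.01812159, -0.04430513,  0.00893072]), 'grasp_force': 0.0, 'gripper_width': 1.0021996510511302}
```

View pics/top0.png

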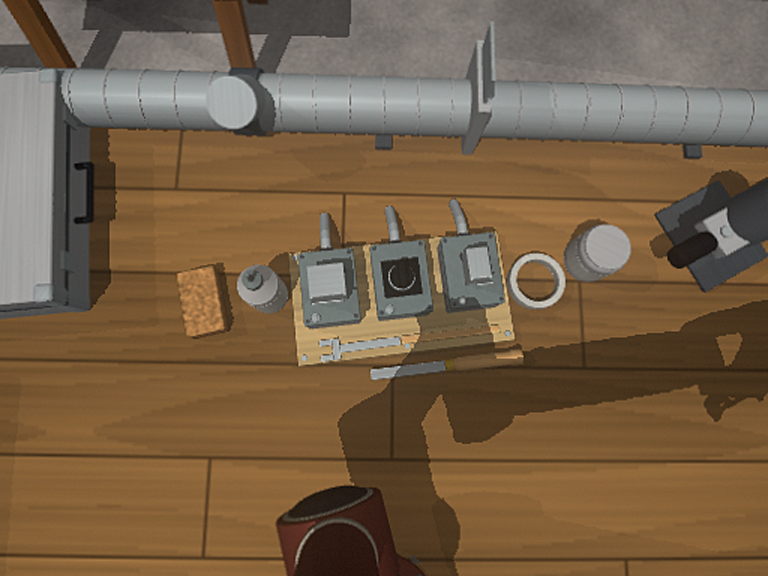

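View pics/side0.png

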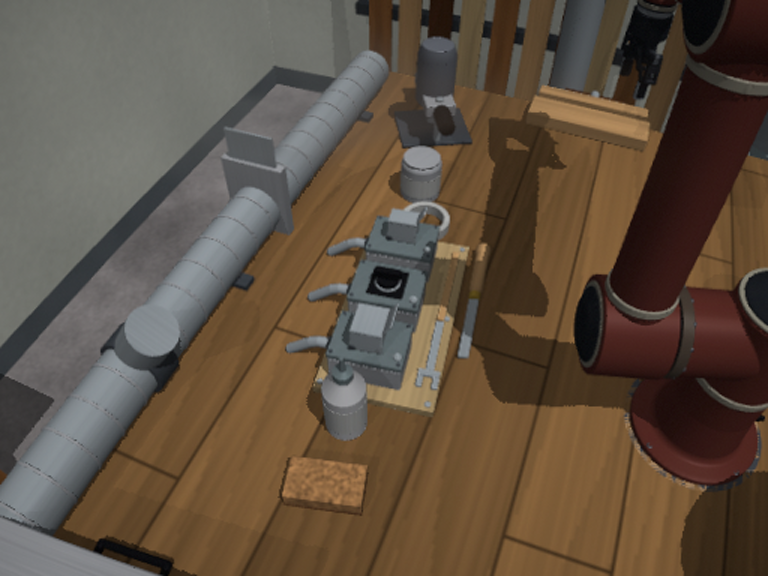

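The top view shows the wide guard on the left box (about 328,285), the rotary switch in the middle and the slim guard on the right. The glue bottle stands just left of the wide box. I'll enlarge the wide box.

Run:
```python
from h import *
L=lambda f:pickle.load(open(f'pics/{f}.pkl','rb'))['frame']
a=L('top0')[150:250,185:265];b=L('side0')[190:290,200:285]
o=np.hstack([cv2.resize(a,None,fx=4.8,fy=4.8,interpolation=cv2.INTER_CUBIC),cv2.resize(b,None,fx=4.8,fy=4.8,interpolation=cv2.INTER_CUBIC)])
print(o.shape);cv2.imwrite('pics/c0.png',o)
for n,u,v in(('FL',300,366),('FR',515,345),('BR',497,228)): print(n,atz('top0',u/1.5,v/1.5,.018))
```

```text
(480, 792, 3)
FL [0.40581032 0.13447565 0.018     ]
FR [ 0.44748373 -0.23750845  0.018     ]
BR [ 0.65936494 -0.21137074  0.018     ]
```

View pics/c0.png

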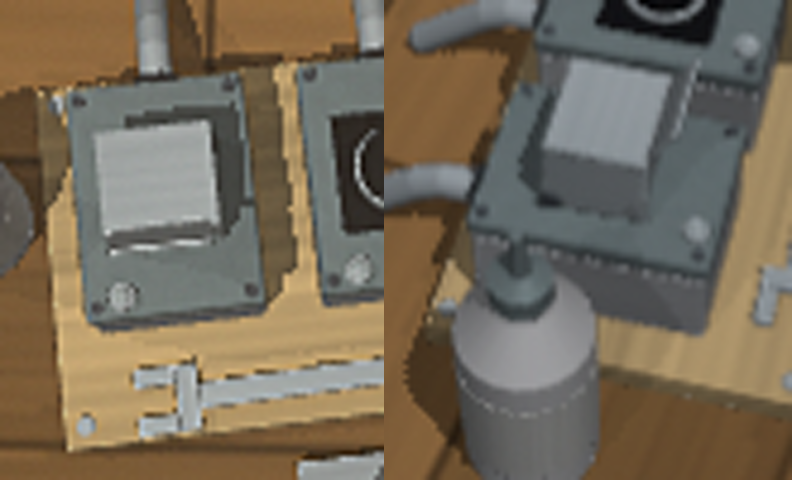

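The crop shows the wide box's panel corners in the top view at about (67,88), (242,72), (265,302) and (90,323). In the side view they are at (470,227), (703,272) and (747,133). The bottle's nozzle rises left of the box. Next I fit the box pose from both views.

Run:
```python
from h import *
from scipy.optimize import least_squares
T=[((60,45),(67,88)),((60,-45),(242,72)),((-60,-45),(265,302)),((-60,45),(90,323))]
S=[((60,45),(470,227)),((-60,45),(703,272)),((-60,-45),(747,133))]
P=[np.r_[p,65.]/1e3 for p,_ in T]; PS=[np.r_[p,65.]/1e3 for p,_ in S]
P.append([-.05,.026,.073]);PS.append([-.05,.026,.073])
uT=np.array([(185+x/4.8,150+y/4.8) for _,(x,y) in T]+[(185+122/4.8,150+295/4.8)])-.5+.1
uS=np.array([(200+(x-384)/4.8,190+y/4.8) for _,(x,y) in S]+[(200+(698-384)/4.8,190+228/4.8)])-.4
def W(p,q): c,s=np.cos(q[2]),np.sin(q[2]); return np.array(p)@np.array([[c,s,0],[-s,c,0],[0,0,1]])+[q[0],q[1],.018]
f=lambda q:np.r_[(proj('top0',W(P,q))-uT).ravel(),(proj('side0',W(PS,q))-uS).ravel()]
r=least_squares(f,[.53,.08,.11],loss='soft_l1');q=r.x
print(q,r.fun.round(1).reshape(-1,2).tolist())
print('hinge',W([.022,0,.072],q),'tab',W([-.039,0,.134],q),'tip',W([-.015,0,.099],q))
for n,u,v,z in(('bottle top',255/1.5,278/1.5,.17),('bottle c side',346/1.5,420/1.5,.03)):print(n,atz('top0' if 'top' in n else 'side0',u,v,z))
```

```text
[0.53426589 0.08633287 0.12413389] [[-0.3, 0.8], [-0.6, 0.5], [-0.6, 0.2], [-1.2, -0.2], [-0.7, 0.3], [-0.8, -2.7], [0.8, -1.2], [0.1, -2.3], [-0.4, -1.5]]
hinge [0.55609661 0.0890568  0.09      ] tab [0.49556599 0.08150407 0.152     ] tip [0.51938131 0.08447564 0.117     ]
bottle top [0.52743282 0.18573674 0.17      ]
bottle c side [0.52370513 0.21047106 0.03      ]
```

Emit:
play_rows(
  series=[
    [[0.012,0.0435,0.004,0,0,-1.5,0],[0.012,0.0435,0.004,0,0,-1.5,0],[0.012,0.0435,0.004,0,0,-1.5,0],[0.012,0.0435,0.004,0,0,-1.5,0],[0.012,0.0435,0.004,0,0,-1.5,0],[0.012,0.0435,0.004,0,0,-1.5,0],[0.012,0.0435,0.004,0,0,-1.5,0],[0.012,0.0435,0.004,0,0,-1.5,0],[0.012,0.0435,0.004,0,0,-1.5,0],[0.012,0.0435,0.004,0,0,-1.5,0]],
  ],
)

```text
time: 1.1
tool_pos: [0.3579, -0.1411, 0.2711]
tool_rot: [0.0, 0.998, 0.064, 0.0]
contact_force: [1.1, -0.4, 0.7]
gripper_width: 0.001
grasp_force: 0.0
```

Emit:
play_rows(
  series=[
    [[0.012,0.0435,0,0,0,0,0],[0.012,0.0435,0,0,0,0,0],[0.012,0.0435,0,0,0,0,0],[0.012,0.0435,0,0,0,0,0],[0.012,0.0435,0,0,0,0,0],[0,0,0,1,-8,0,0],[0,0,0,1,-8,0,0],[0,0,0,1,-8,0,0],[0,0,0,1,-8,0,0],[0,0,0,1,-8,0,0]],
  ],
)

```text
time: 2.1
tool_pos: [0.4376, 0.0788, 0.271]
tool_rot: [-0.02, 0.938, 0.06, 0.34]
contact_force: [-4.5, -3.2, 1.5]
gripper_width: 0.002
grasp_force: 0.0
```

Run:
```python
from h import *
from scipy.spatial.transform import Rotation as Ro
d=grab('wrist','w1'); cv2.imwrite('pics/w1.png',cv2.resize(d['frame'],(768,576),interpolation=cv2.INTER_CUBIC))
s=manip.state(); print(s['tool_pos'],Ro.from_quat(s['tool_rot'],scalar_first=True).as_matrix().round(3),s['gripper_width'],s['joint_pos'].round(2),s['contact_force'])
print(proj(d,[s['tool_pos'],[.4956,.0815,.152]])*1.5)
```

```text
[0.43712271 0.07904803 0.26497175] [[ 0.765  0.126  0.631]
 [ 0.099 -0.992  0.079]
 [ 0.636  0.002 -0.771]] 0.0004119835401493991 [-0.07 -1.01  2.4   0.14  1.07  1.35] [ 0.44265329  1.17676023 -4.39881981]
[[386.00486573 380.13517172]
 [395.41253522 323.4516986 ]]
```

View pics/w1.png

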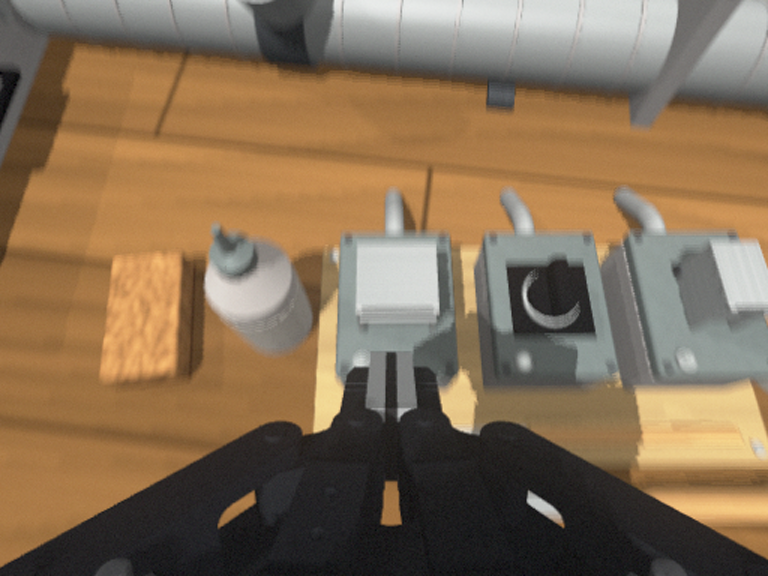

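The wrist view shows the guard's tab edge centred at about (398,323). My projection gave (395,323), so the pose estimate is good. Next I go down in front of the tab.

Emit:
play_rows(
  series=[
    [[0.004,0,-0.018,0,0.5,0,0],[0.004,0,-0.018,0,0.5,0,0],[0.004,0,-0.018,0,0.5,0,0],[0.004,0,-0.018,0,0.5,0,0],[0.004,0,-0.018,0,0.5,0,0],[0.004,0,-0.018,0,0.5,0,0],[0.004,0,-0.018,0,0.5,0,0],[0.004,0,-0.018,0,0.5,0,0],[0,0,0,0,0,0,0],[0,0,0,0,0,0,0]],
  ],
)

```text
time: 3.15
tool_pos: [0.4691, 0.0789, 0.1279]
tool_rot: [-0.022, 0.95, 0.06, 0.305]
contact_force: [-0.6, -0.6, 1.4]
gripper_width: 0.001
grasp_force: 0.0
```

```bash
cat >> h.py <<'E'
from scipy.spatial.transform import Rotation as Ro
H=np.array([.5561,.0891,.09]);yaw=.124
def rel():
    s=manip.state();v=s['tool_pos']-H;c,t=np.cos(yaw),np.sin(yaw)
    z=Ro.from_quat(s['tool_rot'],scalar_first=True).as_matrix()[:,2]
    return np.round([(c*v[0]+t*v[1])*1e3,(-t*v[0]+c*v[1])*1e3,v[2]*1e3],1),'tilt',round(np.degrees(np.arctan2(c*z[0]+t*z[1],-z[2])),1),round(np.degrees(-t*z[0]+c*z[1]),1),s['joint_pos'].round(2),s['contact_force'].round(1),s['time']
E
python3 -c "
from h import *
print(*rel())"
```

```text
[-87.6   0.6  37.9] tilt 35.6 0.3 [-0.06 -0.71  2.47  0.16  0.78  1.31] [-0.6 -0.6  1.4] 3.15
```

```bash
python3 -c "
import numpy as np
for th in [0,10,20,30,40,50,60,70,80]:
    t=35*max(0,1-th/60);C=73.6*np.array([np.cos(np.radians(137.2-th)),np.sin(np.radians(137.2-th))])
    print(th,round(t,1),(C-11*np.array([np.cos(np.radians(t)),np.sin(np.radians(t))])).round(1))
"
```

```text
0 35.0 [-63.   43.7]
10 29.2 [-54.1  53.3]
20 23.3 [-43.7  61.1]
30 17.5 [-32.3  67. ]
40 11.7 [-20.   70.8]
50 5.8 [-7.3 72.4]
60 0 [ 5.3 71.8]
70 0 [17.5 67.8]
80 0 [28.9 61.9]
```

Emit:
play_rows(
  series=[
    [[0.008,0.001,0.002,0,0,0,0],[0.008,0.001,0.002,0,0,0,0],[0.008,0.001,0.002,0,0,0,0],[0,0,0,0,0,0,0],[0.0045,0.0006,0.0048,-0.4,2.9,0,0],[0.0045,0.0006,0.0048,-0.4,2.9,0,0],[0.0052,0.0006,0.0039,-0.4,2.9,0,0],[0.0052,0.0006,0.0039,-0.4,2.9,0,0],[0,0,0,0,0,0,0]],
  ],
)

```text
time: 4.05
tool_pos: [0.5146, 0.0843, 0.1542]
tool_rot: [-0.014, 0.976, 0.062, 0.209]
contact_force: [-0.4, -0.8, -0.5]
gripper_width: -0.003
grasp_force: 0.2
```

Run:
```python
from h import *
print(*rel())
a=grab('wrist','w2');b=grab('side','s2')
o=np.hstack([cv2.resize(a['frame'],(512,384)),cv2.resize(b['frame'][120:300,190:310],(256,384),interpolation=cv2.INTER_CUBIC)])
cv2.imwrite('pics/c2.png',o)
```

```text
[-41.8   0.4  64.2] tilt 24.2 0.2 [-0.01 -0.43  2.2   0.07  0.95  1.4 ] [-0.4 -0.8 -0.5] 4.05
```

View pics/c2.png

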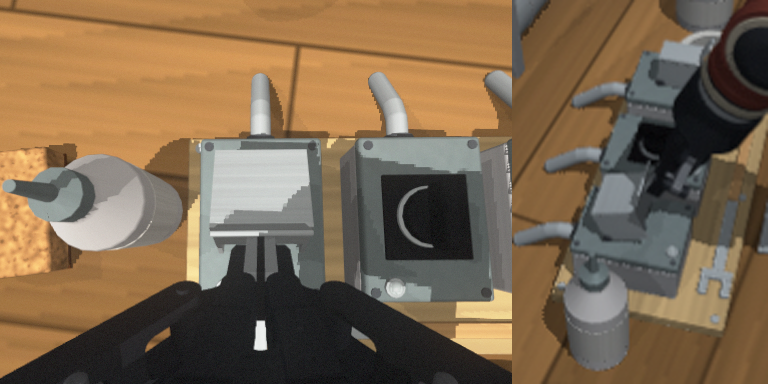

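The view shows the hood front raised and the tab (about 262,235) resting on the fingertips, with low force. I continue along the arc.

Emit:
play_rows(
  series=[
    [[0.0057,0.0007,0.0027,-0.4,2.9,0,0],[0.0057,0.0007,0.0027,-0.4,2.9,0,0],[0.0061,0.0008,0.0018,-0.4,2.9,0,0],[0.0061,0.0008,0.0018,-0.4,2.9,0,0],[0.0063,0.0008,0.0007,-0.4,2.9,0,0],[0.0063,0.0008,0.0007,-0.4,2.9,0,0],[0.0063,0.0008,-0.0003,-0.4,2.9,0,0],[0.0063,0.0008,-0.0003,-0.4,2.9,0,0],[0.006,0.0008,-0.002,0,0,0,0],[0.006,0.0008,-0.002,0,0,0,0]],
  ],
)

```text
time: 5.15
tool_pos: [0.5732, 0.092, 0.1566]
tool_rot: [0.0, 0.998, 0.063, 0.005]
contact_force: [0.3, -0.1, -0.3]
gripper_width: 0.002
grasp_force: 0.0
```

Emit:
play_rows(
  series=[
    [[0.005,0.0007,-0.002,0,0,0,0],[0,0,0,0,0,0,0],[0,0,0,0,0,0,0]],
  ],
)

```text
time: 5.45
tool_pos: [0.5781, 0.0927, 0.1549]
tool_rot: [0.001, 0.998, 0.063, 0.005]
contact_force: [0.2, -0.0, 1.7]
gripper_width: -0.001
grasp_force: 0.0
```

Run:
```python
from h import *
print(*rel())
a=grab('wrist','w3');b=grab('side','s3')
o=np.hstack([cv2.resize(a['frame'],(512,384)),cv2.resize(b['frame'][120:300,190:310],(256,384),interpolation=cv2.INTER_CUBIC)])
cv2.imwrite('pics/c3.png',o)
```

```text
[22.2  0.9 64.9] tilt 0.6 -0.1 [ 0.03  0.01  1.78 -0.    1.33  1.48] [ 0.2 -0.   1.7] 5.45
```

View pics/c3.png

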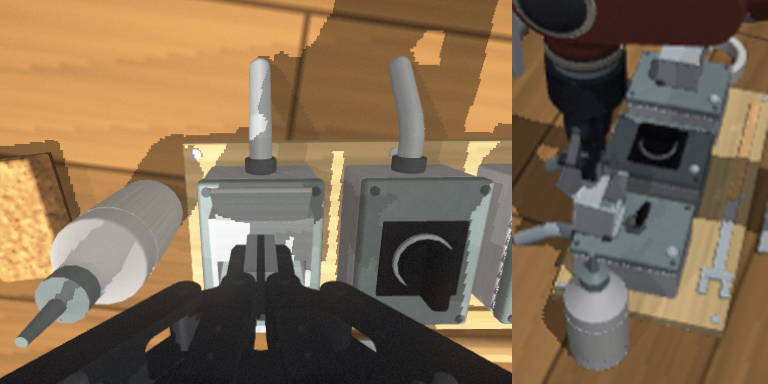

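The side crop shows the guard standing open on its stop (about 600,210) and the toggle exposed (about 638,215). The contact force is near zero. I go round to the front of the toggle.

Emit:
play_rows(
  series=[
    [[0,0,0.01,0,0,0,0],[-0.014,-0.0017,0,0,0,0,0],[-0.014,-0.0017,0,0,0,0,0],[-0.014,-0.0017,0,0,0,0,0],[-0.014,-0.0017,0,0,0,0,0],[-0.014,-0.0017,0,0,0,0,0],[-0.014,-0.0017,0,0,0,0,0],[0,0,-0.018,0,0,0,0],[0,0,-0.018,0,0,0,0],[0,0,-0.018,0,0,0,0]],
  ],
)

```text
time: 6.55
tool_pos: [0.495, 0.0826, 0.1118]
tool_rot: [0.001, 0.998, 0.063, 0.006]
contact_force: [-0.1, -0.0, -0.0]
gripper_width: -0.0
grasp_force: 0.0
```

Run:
```python
from h import *
print(*rel())
b=grab('side','s4');a=grab('top','t4')
o=np.hstack([cv2.resize(b['frame'][160:280,190:310],(400,400),interpolation=cv2.INTER_CUBIC),cv2.resize(a['frame'][140:240,170:270],(400,400),interpolation=cv2.INTER_CUBIC)])
cv2.imwrite('pics/c4.png',o)
```

```text
[-61.5   1.1  21.8] tilt 0.7 -0.1 [ 0.02 -0.15  2.01 -0.    1.26  1.46] [-0.1 -0.  -0. ] 6.55
```

View pics/c4.png

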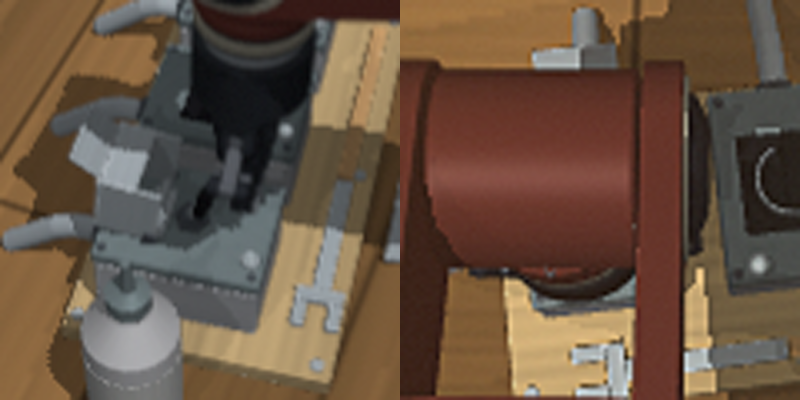

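The guard stays open, and the finger is just in front of the toggle (about 205,205 in the left crop). I push it to the back.

Emit:
play_rows(
  series=[
    [[0.004,0.0005,0,0,0,0,0],[0.004,0.0005,0,0,0,0,0],[0.004,0.0005,0,0,0,0,0],[0.004,0.0005,0,0,0,0,0],[0.004,0.0005,0,0,0,0,0],[0.004,0.0005,0,0,0,0,0],[0.003,0.0004,0,0,0,0,0],[0.002,0.0002,0,0,0,0,0],[0,0,0,0,0,0,0]],
  ],
)

```text
time: 7.55
tool_pos: [0.5238, 0.0862, 0.111]
tool_rot: [0.001, 0.998, 0.063, 0.005]
contact_force: [-0.4, 0.6, -0.1]
gripper_width: -0.004
grasp_force: 0.0
```

Emit:
play_rows(
  series=[
    [[-0.012,-0.0015,0,0,0,0,0],[-0.012,-0.0015,0,0,0,0,0],[-0.012,-0.0015,0,0,0,0,0],[-0.03,-0.0037,0.03,0,0,0,0],[-0.03,-0.0037,0.03,0,0,0,0],[-0.02,-0.0025,0.03,0,0,0,0],[0,0,0,0,0,0,0]],
  ],
)

```text
time: 8.25
tool_pos: [0.4085, 0.0717, 0.2061]
tool_rot: [0.001, 0.998, 0.063, 0.01]
contact_force: [0.6, -0.4, 0.9]
gripper_width: -0.0
grasp_force: 0.0
```

Run:
```python
from h import *
print(*rel())
b=grab('side','s5');a=grab('wrist','w5')
o=np.hstack([cv2.resize(b['frame'][160:280,190:310],(400,400),interpolation=cv2.INTER_CUBIC),cv2.resize(a['frame'][40:240,156:356],(400,400),interpolation=cv2.INTER_CUBIC)])
cv2.imwrite('pics/c5.png',o)
```

```text
[-148.6    1.   116.1] tilt 1.1 -0.2 [-0.01 -0.49  2.12 -0.    1.5   1.44] [ 0.6 -0.4  0.9] 8.25
```

View pics/c5.png

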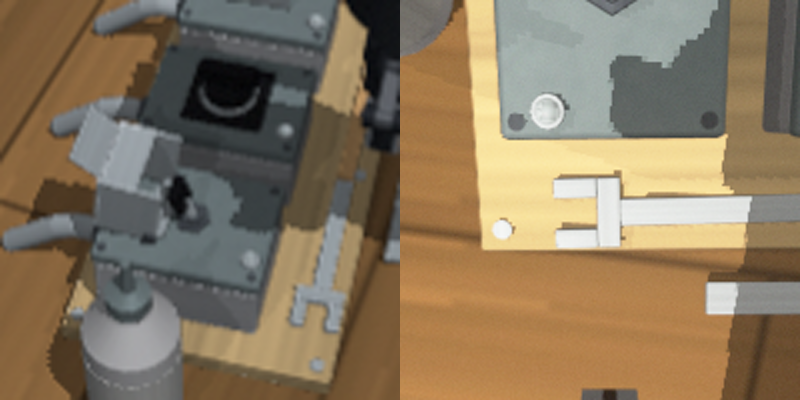

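The toggle's tip (about 178,190) now lies to the back of its base (195,215), so it appears to be on. I check it against the projection while I pass over and behind the guard.

Run:
```python
from h import *
c,s=np.cos(yaw),np.sin(yaw);B=[.5343,.0863]
for n,x in(('off',-.015),('on',.011)): print(n,(proj('s5',[B[0]+c*x,B[1]+s*x,.117])-[190,160])*400/120)
```

```text
off [[209.15549917 189.89206987]]
on [[172.92150138 182.39055997]]
```

Emit:
play_rows(
  series=[
    [[0.037,0.0046,0,0,0,0,0],[0.037,0.0046,0,0,0,0,0],[0.037,0.0046,0,0,0,0,0],[0.037,0.0046,0,0,0,0,0],[0.037,0.0046,0,0,0,0,0],[0.037,0.0046,0,0,0,0,0],[0,0,0,0,0,0,0],[0,0,0,0,0,0,0]],
  ],
)

```text
time: 9.15
tool_pos: [0.6289, 0.0993, 0.1979]
tool_rot: [0.001, 0.998, 0.063, 0.002]
contact_force: [-0.2, -0.3, -0.1]
gripper_width: 0.004
grasp_force: 0.0
```

```bash
python3 -c "
from h import *
print(*rel())"
```

```text
[ 73.6   1.2 107.9] tilt 0.3 -0.1 [ 0.04  0.1   1.62 -0.    1.42  1.49] [-0.2 -0.3 -0.1] 9.15
```

Projection puts "on" at (173,182), which matches. I go down behind the tab and tip it forward along the arc.

Emit:
play_rows(
  series=[
    [[0.003,0,-0.01,0,0,0,0],[0,0,-0.02,0,0,0,0],[0,0,-0.02,0,0,0,0],[0,0,0,0,0,0,0],[-0.006,-0.0007,0,0,0,0,0],[-0.005,-0.0006,0,0,0,0,0],[-0.0063,-0.0008,0.0042,0,0,0,0],[-0.0063,-0.0008,0.0042,0,0,0,0],[0,0,0,0,0,0,0]],
  ],
)

```text
time: 10.05
tool_pos: [0.6088, 0.0964, 0.1613]
tool_rot: [0.001, 0.998, 0.063, 0.006]
contact_force: [1.7, -0.3, 0.2]
gripper_width: 0.002
grasp_force: 0.4
```

Run:
```python
from h import *
print(*rel())
b=grab('side','s6')
cv2.imwrite('pics/c6.png',cv2.resize(b['frame'][130:280,180:330],(500,500),interpolation=cv2.INTER_CUBIC))
```

```text
[53.2  0.7 71.3] tilt 0.7 -0.1 [ 0.04  0.08  1.71 -0.    1.35  1.48] [ 1.7 -0.3  0.2] 10.05
```

View pics/c6.png

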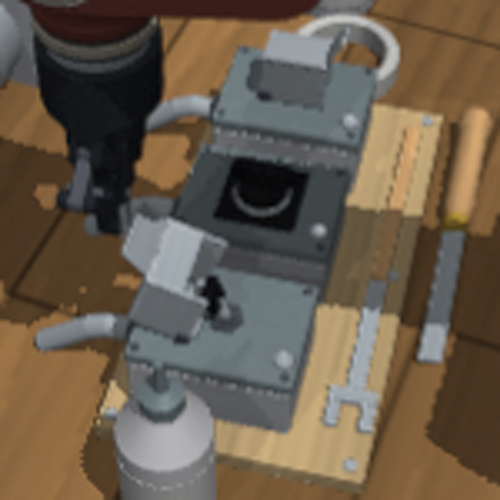

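The finger is behind the tab (about 125,220) and pressing at 1.7 N. I continue with slightly less rise to keep the overlap.

Emit:
play_rows(
  series=[
    [[-0.007,-0.0009,0.0015,0,0,0,0],[-0.007,-0.0009,0.0015,0,0,0,0],[-0.0073,-0.0009,0.0014,0,0,0,0],[-0.0073,-0.0009,0.0014,0,0,0,0],[-0.0075,-0.0009,0.0005,0,0,0,0],[-0.0075,-0.0009,0.0005,0,0,0,0],[-0.0075,-0.0009,0,0,0,0,0],[-0.004,-0.0005,0,0,0,0,0],[0,0,0,0,0,0,0],[0,0,0,0,0,0,0]],
  ],
)

```text
time: 11.1
tool_pos: [0.5539, 0.0897, 0.1663]
tool_rot: [0.001, 0.998, 0.063, 0.005]
contact_force: [-0.4, -0.1, -1.1]
gripper_width: -0.001
grasp_force: 0.0
```

Emit:
play_rows(
  series=[
    [[0,0,0.03,0,0,0,0],[0,0,0.04,0,0,0,0],[-0.04,-0.005,0.02,0,0,0,0],[-0.045,-0.005,0,0,0,0,0],[-0.045,-0.005,0,0,0,0,0],[-0.04,-0.005,0,0,0,0,0],[0,0,0,0,0,0,0],[0,0,0,0,0,0,0],[0,0,0,0,0,0,0]],
  ],
)

```text
time: 12.0
tool_pos: [0.3846, 0.0696, 0.2566]
tool_rot: [0.001, 0.998, 0.063, 0.005]
contact_force: [-0.0, 1.0, -0.1]
gripper_width: 0.001
grasp_force: 0.0
```

Run:
```python
from h import *
print(*rel())
b=grab('side','s7');a=grab('top','t7')
cv2.imwrite('pics/c7.png',np.hstack([cv2.resize(b['frame'][130:280,180:330],(400,400),interpolation=cv2.INTER_CUBIC),cv2.resize(a['frame'][140:260,170:290],(400,400),interpolation=cv2.INTER_CUBIC)]))
c,s=np.cos(yaw),np.sin(yaw)
print((proj('s7',[H[0]-c*.061,H[1]-s*.061,.152])-[180,130])*400/150)
```

```text
[-172.6    1.9  166.6] tilt 0.6 -0.1 [-0.01 -0.58  2.09 -0.    1.62  1.43] [-0.   1.  -0.1] 12.0
[[221.88449589 212.20728069]]
```

View pics/c7.png

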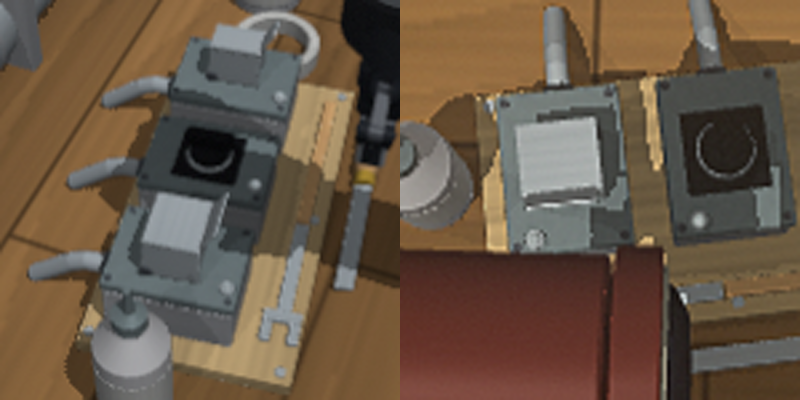

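The guard is shut, with its tab edge (about 219,213) at the predicted shut place. The neighbouring switches and loose items look as they were, and the robot is clear.

```bash
python3 -c "
from h import *
print(manip.job_done())"
```

```text
the job is handed in; nothing more can be done
None
```

The extractor toggle is on and the wide guard is shut over it again; the camera views show nothing else disturbed. I handed the job in at about 12 s on the robot clock, but no verdict came back.

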